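# Tip spent vials through the spring flap of the returns bin

### The job

Three spent injection vials lie in the small aluminium pan. Carry the pan by its upright black grip to the returns bin, push the spring flap inward with the front of the pan (keep the fingers off the bin and its flap) and tip the pan with its rim holding the flap open, so that all three vials drop inside. Then draw the pan out so that the flap shuts, and stand the empty pan flat inside the steel tray; leave the bottle and jars near by where they are.

Things in the scene. Friction and masses are not known exactly. Their poses are not given: they have to be found in the camera images.
- pan: Open-fronted aluminium pan, loose, 160 g, upright black grip behind its rear wall. Origin on the flat underside straight below the grip; x runs to the open front (lip), z up. Its trough runs from x = 18 mm (outside of rear wall) to 110 mm, 56 mm wide, walls 3 mm thick, side and rear walls 38 mm high. The underside reaches from x = -4 to 110 mm.
- pan_grip (a point): Centre of the pan's grip, 60 mm above the pan's origin, axes as the pan's: a block 32 mm along x, 14 mm thick along y, 56 mm high (32 to 88 mm above the underside). Grasp it from above, across y.
- pan_lip (a point): Middle of the pan's front lip at floor height: 110 mm ahead of the pan's origin, 15 mm above the underside. The front is open above it. The floor climbs from 3 mm at the rear wall to 15 mm at the lip (8 degrees), so vials stay at the rear while the pan is level; they roll out when it is tipped nose down well beyond that (40 to 45 degrees empties it).
- pan_mid (a point): Middle of the pan's underside, 50 mm ahead of the pan's origin.
- vial_a: Spent injection vial, one of three alike: amber glass, closed with an aluminium crimp cap, 18 mm diameter, 43 mm long, 14 g. Lies across the pan floor and can roll. Origin on its axis at mid-length; own y along the axis towards the cap.
- vial_b: Spent injection vial, one of three alike: amber glass, closed with an aluminium crimp cap, 18 mm diameter, 43 mm long, 14 g. Lies across the pan floor and can roll. Origin on its axis at mid-length; own y along the axis towards the cap.
- vial_c: Spent injection vial, one of three alike: amber glass, closed with an aluminium crimp cap, 18 mm diameter, 43 mm long, 14 g. Lies across the pan floor and can roll. Origin on its axis at mid-length; own y along the axis towards the cap.
- bin: Returns bin, fixed: hollow white box with grey hooded lid, 170 mm deep (x), 150 wide (y), 182 high. Origin at the centre of the underside; x points inward from the front, z up. Front wall at x = -85 mm, 115 mm high; above it the lid's face slopes up and inward to x = -52, z = 172 mm. In this face an opening 80 mm wide, from the sill to the top, shut by the flap. Floor 6 mm, walls 4 mm.
- bin_sill (a point): Middle of the sill, on the rounded lower edge of the opening: x = -85 mm, z = 117 mm in the bin's frame, axes as the bin's.
- flap (a joint): Angle (rad) of the bin's steel flap, 74 mm wide, 62 mm long, hinged at its upper edge: 0 shut in the sloping face, 0.5 hanging straight down, swings inward only, to 1.5. A spring shuts it: 0.05 N m shut, 0.10 at 1 rad (1 to 2 N at its lower edge).
- flap_hinge (a point): Middle of the flap's hinge line, axes as the bin's: bin frame x = -49 mm, z = 166 mm. With the pan's lip 45 mm past the sill and the pan tipped 45 degrees, the flap lies on the tops of the pan's side walls (about 1 rad) and leaves its front clear.
- tray: Steel instrument tray, fixed, 136 mm (x) by 246 mm (y), 16 mm high with a thin rim; inside 130 by 240 mm, floor 2 mm above the table. Origin at the centre of the underside.
- amber_bottle: Bystander: amber bottle with black cap, 48 mm diameter, 94 mm high, origin at the centre of its underside.
- ointment_jar: Bystander: low ointment jar with white lid, 55 mm diameter, 40 mm high, origin at the centre of its underside.
- tablet_vial: Bystander: tablet vial with white cap, 43 mm diameter, 78 mm high, origin at the centre of its underside.

How it is judged:
On the way, in this order (a step that is already met when the one before it is completed fails the run):
1. the pan is lifted clear of the table with all three vials in it (height (world z) of pan above 0.05 m and angle between pan's own z axis and vertical below 0.2 rad and x of vial_a in the frame of pan between 0.015 and 0.11 m and y of vial_a in the frame of pan between -0.03 and 0.03 m and z of vial_a in the frame of pan between 0 and 0.045 m and x of vial_b in the frame of pan between 0.015 and 0.11 m and y of vial_b in the frame of pan between -0.03 and 0.03 m and z of vial_b in the frame of pan between 0 and 0.045 m and x of vial_c in the frame of pan between 0.015 and 0.11 m and y of vial_c in the frame of pan between -0.03 and 0.03 m and z of vial_c in the frame of pan between 0 and 0.045 m), for 0.2 s.
2. the pan's lip is inside the bin, holding the flap open, and the pan is tipped nose down by 20 degrees or more (x of pan_lip in the frame of bin between -0.07 and 0.08 m and y of pan_lip in the frame of bin between -0.045 and 0.045 m and z of pan_lip in the frame of bin below 0.15 m and value of joint flap above 0.4 rad and angle between pan's own z axis and vertical above 0.35 rad), for 0.1 s.
3. all three vials are in the bin and the flap has shut (x of vial_a in the frame of bin between -0.085 and 0.085 m and y of vial_a in the frame of bin between -0.075 and 0.075 m and z of vial_a in the frame of bin between 0 and 0.1 m and x of vial_b in the frame of bin between -0.085 and 0.085 m and y of vial_b in the frame of bin between -0.075 and 0.075 m and z of vial_b in the frame of bin between 0 and 0.1 m and x of vial_c in the frame of bin between -0.085 and 0.085 m and y of vial_c in the frame of bin between -0.075 and 0.075 m and z of vial_c in the frame of bin between 0 and 0.1 m and value of joint flap below 0.06 rad), for 0.2 s.
At the end, for the whole second after the job is handed in: All three vials lie inside the bin below its sill (under 100 mm), the flap is shut (within 0.06 rad), and the pan stands still, upright (within 0.06 rad) and flat on the floor of the steel tray, inside its rim (underside within 7 mm of the tray's) (all of step 3 and angle between pan's own z axis and vertical below 0.06 rad and z of pan in the frame of tray between -0.003 and 0.007 m and x of pan_mid in the frame of tray between -0.065 and 0.065 m and y of pan_mid in the frame of tray between -0.12 and 0.12 m and linear speed of pan below 0.02 m/s); the robot touches nothing.
It fails at once if the fingers touch the bin or its flap (contact force between the fingers and bin above 0.5 N).
It fails at once if the amber bottle is shifted or knocked over (distance of amber_bottle from where it was at the start of the episode above 0.03 m or angle between amber_bottle's own z axis and vertical above 0.5 rad).
It fails at once if the ointment jar is shifted or knocked over (distance of ointment_jar from where it was at the start of the episode above 0.03 m or angle between ointment_jar's own z axis and vertical above 0.5 rad).
It fails at once if the tablet vial is shifted or knocked over (distance of tablet_vial from where it was at the start of the episode above 0.03 m or angle between tablet_vial's own z axis and vertical above 0.5 rad).
It also fails if it takes over 59 s, if anything falls off the work surface, if the arm or the gripper's body presses on something with over 40 N, if the wrist force passes 120 N, or if a joint passes its speed limit or range.

### The arm

A 6-joint arm with a two-finger parallel gripper is mounted at the origin on the work surface; the furniture and walls round the work are solid. World frame = base frame: x ahead of the robot, y to its left, z up, the work surface at z = 0. Lengths are in m, angles in rad, forces in N, time in s.
With the tool pointing down it reaches from about 0.35 to 0.775 m from the base axis. Payload 7.3 kg.
Tool frame: the origin (TCP) lies midway between the tips of the shut fingers; the grasp point (between the pads) lies 19 mm behind it; z points along the fingers, y is the line along which they close (so a half turn about z gives the same grasp; the last joint's range is limited). The gripper opens to 92 mm and grips with 3 to 60 N. Pads are 19 mm wide; open, the fingers measure 130 mm over their backs; the gripper's body (75 mm by 190 mm) begins 47 mm behind the grasp point.
Start: joints at [1.063, 0.342, 1.524, -0, 1.275, -0.146], TCP at [0.186, 0.491, 0.227] pointing down, gripper open.
Joint ranges: [-2.53, 2.53], [-0.77, 2.02], [0.04, 2.7], [-1, 4.14], [0.28, 2.66], [-3.11, 3.11]. Speed limits (rad/s): [2.57, 2.57, 3.14, 3.14, 3.14, 3.14].

### API

Orientations are given as [roll, pitch, yaw] about the fixed x, y, z axes, in that order (R = Rz(yaw) Ry(pitch) Rx(roll)).
In Python, from cell import robot, read_camera, camera_params, nets gives the robot as it stands. The module is installed in compiled form; this text tells all that it offers.
- The arm moves only by the tool step_arm, never from a script. Its argument "steps" is a list of rows, each an object of numbers: "x", "y", "z": the shift along the tool's x, y, z as a fraction of full scale; "rx", "ry", "rz": the turn, a rotation vector about the tool's x, y, z as a fraction of full scale; "claw": the opening, from -1 (shut) to 1 (fully open). In form: [{"x": .., "y": .., "z": .., "rx": .., "ry": .., "rz": .., "claw": ..}, ...]. A call has 1 to 12 rows; each row is the pose to reach, as a shift and turn from the pose commanded when the call began, along the tool's axes at that moment; what a row does not reach only later rows make up. Full scale, the value 1, is 750 mm for a shift and pi/4 rad for a turn. A row lasts 1/12 s, in which the tool goes at most 41.7 mm and 7.16 degrees, less where a joint would pass 70% of its speed; a pose out of reach is approached as far as the arm can. A call with a number of a shift or a turn outside -1 to 1 is refused whole. A call with a gripper value outside its range is refused whole. The fingers move at their own pace and stop on an object; "squeeze" is the grip in N (left out, the last holds). Time passes only in rows, so rows that repeat a pose let the fingers close. It gives the time, the measured TCP pose, the force, the opening and the grip force at its end, in the units of the state.
- robot.observe(): the state, without advancing time (a new reading comes with each control period).
- read_camera(name): name is "scene" or "top"; returns (picture, depth): 420x560x3 uint8, blue, green, red; 420x560 float32, m along the optical axis (not along the pixel's ray), 0 where there is no reading.
- camera_params(name): a dict with "fx", "fy", "cx", "cy" (pixels), "R" (3x3) and "t" (3): a world point X has camera coordinates R X + t. Camera axes: x right, y down, z forward; pixel columns grow to the right and rows downward; lengths in m; the calibration is good to about 2 mm. A picture is of the moment at which its call begins. camera_params takes no time and is no camera call.
- robot.hand_in(): hands the job in; it is judged then, once.
Trained networks look in the newest picture that a camera, given by its name, has taken for a name from the list of things; names that differ only in an ending like _2 or _b are one class to them, and where a whole thing is asked for, a point or a joint stands for the part that bears it (a point fixed in the world has none). Each returns a list of dicts, best first, with "conf" (0 to 1); they miss things now and then, are a little off and sometimes report something else, mostly with a low value. They report only what shows in the picture. A call takes as long as a camera call.
- nets.masks_of(camera, query): "region" (420x560 bool, what is visible of it) and "box" ([left, top, right, bottom] in pixels, round what is visible of it).
- nets.landmark_of(camera, query): "pixel" ([row, column] in pixels: a listed point, or the origin of a listed thing).
The state is a dict: "time": time; "qpos": joint angles; "qvel": joint speeds; "joint_efforts": joint torques, N m; "tool_pos": TCP position; "tool_rot": TCP orientation; "contact_force": force on the tool from outside, world axes, zero at the start; "torque": the same for the moment, N m; "opening": finger opening in m; "grip_force": force on a finger pad.
Only numpy, scipy, OpenCV 4.12 (cv2) and the standard library are available. Lean on these libraries where they do the work, as an engineer would, in place of code of your own. Each camera call takes 0.05 s, during which the arm holds its last target. There are 200 camera calls.

## Working session

There is one attempt and no reset: what is moved stays moved. The work goes in short steps, Python scripts to look and compute and a tool call to move; the robot and the scene stay as the last step left them, time stands still between calls to the robot, and variables do not carry over. Pictures are saved under pics/ and viewed, at most 10 in all, crops included, and the job is handed in when it is done.

Besides the shell and the picture viewer there is one more tool, called after "Emit:" by a JSON object that holds its "op" and its "data". step_arm: Moves the arm, as the interface text tells. Its arguments: {"type":"object","properties":{"steps":{"type":"array","items":{"type":"object","properties":{"x":{"type":"number","minimum":-1,"maximum":1},"y":{"type":"number","minimum":-1,"maximum":1},"z":{"type":"number","minimum":-1,"maximum":1},"rx":{"type":"number","minimum":-1,"maximum":1},"ry":{"type":"number","minimum":-1,"maximum":1},"rz":{"type":"number","minimum":-1,"maximum":1},"claw":{"type":"number"}}}},"squeeze":{"type":"number"}},"required":["steps"]}

```bash
mkdir -p pics
cat > h.py <<'E'
import numpy as np, cv2
from cell import robot, read_camera, camera_params, nets
def cloud(cam,d):
    p=camera_params(cam);R=np.array(p["R"]);t=np.array(p["t"])
    v,u=np.mgrid[:d.shape[0],:d.shape[1]]
    c=np.stack([(u-p["cx"])/p["fx"]*d,(v-p["cy"])/p["fy"]*d,d],-1)
    return (c-t)@R   # R^T(c-t)
E
python3 - <<'E'
from h import *
np.set_printoptions(precision=4,suppress=True)
print(robot.observe())
for c in("scene","top"):
    im,d=read_camera(c);cv2.imwrite(f"pics/{c}0.png",im);np.save(f"{c}0.npy",d);W=cloud(c,d)
    p=camera_params(c);print(c,-np.array(p["R"]).T@p["t"])
    for q in["pan","pan_grip","pan_lip","pan_mid","vial_a","bin","bin_sill","flap_hinge","tray","amber_bottle","ointment_jar","tablet_vial"]:
        for r in nets.landmark_of(c,q)[:3]:
            a=np.round(r["pixel"]).astype(int);a=np.clip(a,0,[419,559]);print(q,round(r["conf"],2),a,W[a[0],a[1]])
E
```

```text
{'time': 0.0, 'qpos': array([ 1.063 ,  0.3427,  1.525 , -0.0001,  1.2754, -0.1461]), 'qvel': array([ 0.0006,  0.0011, -0.0001, -0.0005,  0.001 ,  0.0005]), 'joint_efforts': array([  0.0012, -43.1249, -24.4213,   0.0718,   0.056 ,  -0.0001]), 'tool_pos': array([0.1856, 0.4907, 0.226 ]), 'tool_rot': array([-3.1401, -0.0002,  2.7798]), 'contact_force': array([ 0.2386,  0.0754, -0.5582]), 'torque': array([-0.0393, -0.0049,  0.0168]), 'grip_force': 0.0, 'opening': 0.09201519531027255}
scene [ 0.1192 -0.504   0.7773]
pan 0.32 [199 201] [0.2893 0.3037 0.0269]
pan_grip 0.77 [334 342] [ 0.3938 -0.2311  0.0819]
pan_grip 0.68 [334 330] [ 0.3957 -0.196   0.0211]
pan_lip 0.58 [304 321] [ 0.4181 -0.1238  0.0151]
pan_mid 0.96 [333 331] [ 0.3984 -0.1954  0.0218]
vial_a 0.61 [335 338] [ 0.3963 -0.2187  0.0548]
vial_a 0.53 [320 331] [ 0.4144 -0.1699  0.0215]
vial_a 0.42 [326 328] [ 0.4005 -0.1799  0.0238]
bin 0.81 [173 252] [0.4358 0.2831 0.0809]
bin 0.35 [336 336] [ 0.3991 -0.2109  0.0351]
bin_sill 0.83 [158 258] [0.459  0.2914 0.1189]
flap_hinge 0.81 [143 256] [0.4626 0.3092 0.1555]
tray 0.7 [245 28
[... 605 characters left out ...]
.4136 -0.1823  0.0265]
vial_a 0.63 [217 384] [ 0.4114 -0.1623  0.0254]
vial_a 0.44 [220 409] [ 0.4002 -0.2142  0.0611]
bin 0.97 [200 179] [0.4435 0.3181 0.18  ]
bin 0.71 [212 367] [ 0.4259 -0.1219  0.015 ]
bin_sill 0.95 [200 200] [0.4507 0.2859 0.1201]
bin_sill 0.37 [193 180] [0.4588 0.3157 0.1814]
flap_hinge 0.64 [190 180] [0.4653 0.3157 0.1818]
flap_hinge 0.55 [220 408] [ 0.4007 -0.2137  0.0545]
tray 0.84 [217 291] [0.4171 0.0737 0.0042]
amber_bottle 0.88 [154 255] [0.5708 0.1608 0.0688]
amber_bottle 0.62 [192 182] [0.4607 0.3109 0.1827]
ointment_jar 0.71 [256 231] [0.3185 0.2258 0.0385]
ointment_jar 0.52 [216 390] [ 0.4135 -0.1767  0.0287]
tablet_vial 0.75 [266 196] [0.2961 0.3052 0.074 ]
```

Run:
```python
from h import *
a=cv2.imread("pics/top0.png");b=cv2.imread("pics/scene0.png")
cv2.imwrite("pics/top0b.png",cv2.resize(a,(800,600)));cv2.imwrite("pics/scene0b.png",cv2.resize(b,(800,600)))
np.set_printoptions(precision=4,suppress=True)
d=np.load("top0.npy");W=cloud("top",d)
def rect(m,n):
    P=W[m][:,:2].astype(np.float32);print(n,len(P),cv2.minAreaRect((P*1000)),W[m].mean(0))
ok=d>0
X,Y,Z=W[...,0],W[...,1],W[...,2]
rect(ok&(Z>.174)&(Z<.19)&(Y>.2)&(X>.3),"bintop")
rect(ok&(Z>.1)&(Z<.19)&(Y>.2)&(X>.3)&(X<.6),"binall")
rect(ok&(Z>.07)&(Z<.1)&(Y<-.1),"grip")
rect(ok&(Z>.010)&(Z<.1)&(Y<-.05)&(X>.33)&(X<.5)&(Y>-.3),"panall")
rect(ok&(Z>.033)&(Z<.043)&(Y<-.05)&(X>.33)&(X<.5)&(Y>-.3),"panrim")
rect(ok&(Z>.008)&(Z<.022)&(Y>-.1)&(Y<.22)&(X>.3)&(X<.52),"tray")
```

```text
bintop 4345 ((471.0110168457031, 378.9583740234375), (144.1299591064453, 149.93679809570312), 83.46967315673828) [0.47   0.3776 0.1826]
binall 5780 ((466.31793212890625, 364.5455017089844), (173.91336059570312, 157.24578857421875), 83.55525970458984) [0.4661 0.3594 0.1714]
grip 95 ((403.5000305175781, -227.23736572265625), (30.742347717285156, 14.612850189208984), 78.15812683105469) [ 0.4028 -0.2257  0.0867]
panall 1086 ((410.4410400390625, -146.49732971191406), (100.59075927734375, 192.8732452392578), 0.05174730718135834) [ 0.4152 -0.17    0.0307]
panrim 183 ((413.660400390625, -182.91558837890625), (125.70515441894531, 57.8336181640625), 77.6239242553711) [ 0.4134 -0.1825  0.0397]
tray 448 ((404.6742858886719, 70.83684539794922), (293.3647155761719, 187.5624237060547), 88.2103271484375) [0.4259 0.0723 0.016 ]
```

View pics/top0b.png

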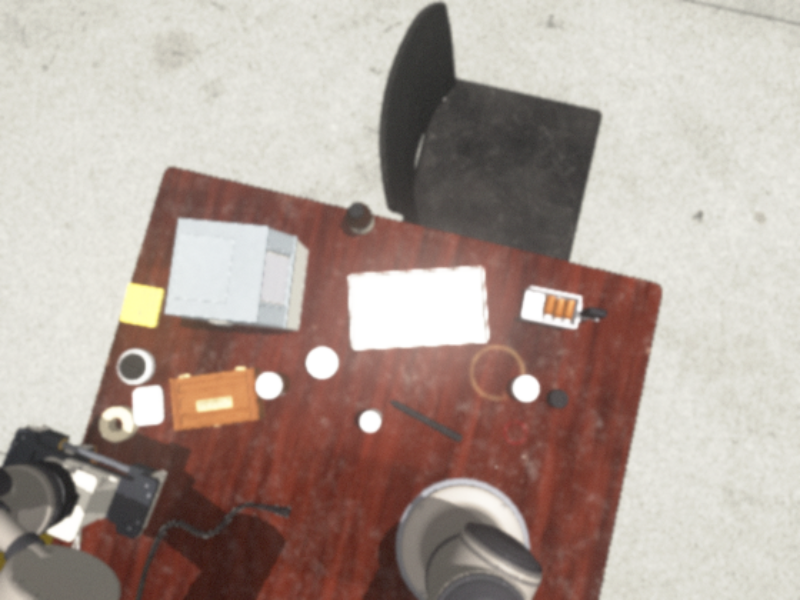

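View pics/scene0b.png

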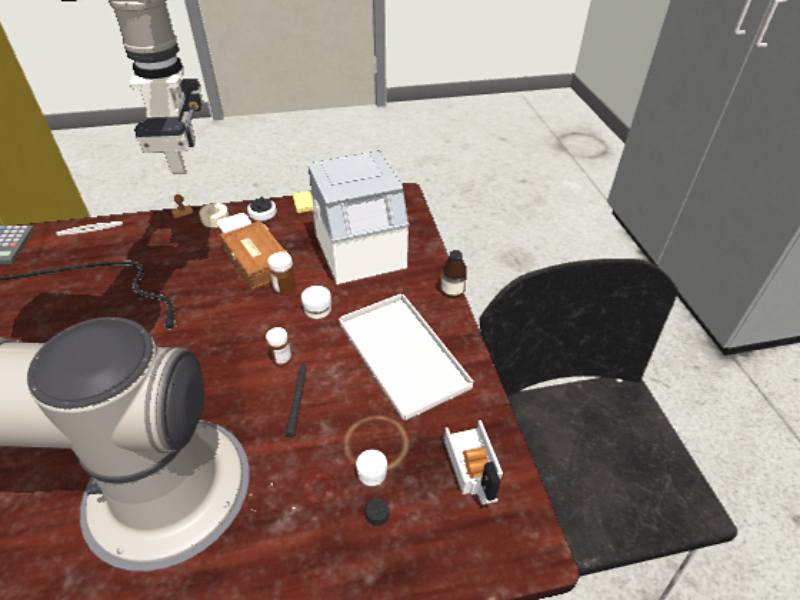

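The top view (800x600) shows the pan at right (555,307) with its lip to the left and grip at (593,314). The bin is upper left at (235,275) with its flap facing right at (278,275). The tray lies between them at (418,308), the bottle is at (358,218) and the jars are at (322,362) and (268,385). The scene view agrees. Next I'll refine the bin, tray and grip from the depth data of both views.

Run:
```python
from h import *
np.set_printoptions(precision=4,suppress=True)
for c in("scene","top"):
    read_camera(c);d=np.load(c+"0.npy");W=cloud(c,d);ok=d>0
    X,Y,Z=W[...,0],W[...,1],W[...,2]
    if c=="scene":
        m=ok&(Z>.02)&(Z<.105)&(X>.36)&(X<.56)&(Y>.25)&(Y<.31)
        P=W[m];c0=np.median(P,0)
        for _ in range(3):
            n=np.linalg.svd(P-P.mean(0),full_matrices=False)[2][2];r=(P-P.mean(0))@n;P=P[abs(r)<.004]
        n*=np.sign(n[1]);print("front wall n",n,"yaw",np.degrees(np.arctan2(n[1],n[0])),P.mean(0),len(P))
        t=np.array([n[1],-n[0]]);s=P[:,:2]@t;print("lateral range",np.percentile(s,[.5,99.5]),"t",t)
    m=ok&(Z>.174)&(Z<.19)&(Y>.2)&(X>.3)&(X<.6)
    print(c,"top",cv2.minAreaRect((W[m][:,:2]*1000).astype(np.float32)),W[m].mean(0))
    m=ok&(Z>.07)&(Z<.1)&(Y<-.1)&(Y>-.3)&(X>.35)
    print(c,"grip",m.sum(),cv2.minAreaRect((W[m][:,:2]*1000).astype(np.float32)),np.percentile(W[m],[2,50,98],axis=0))
    for q in("tray","pan"):
        r=nets.masks_of(c,q)[0];M=r["region"]&ok;P=W[M];print(c,q,r["conf"],M.sum(),cv2.minAreaRect((P[:,:2]*1000).astype(np.float32)),np.percentile(P[:,2],[5,50,95]))
```

```text
front wall n [0.1162 0.9932 0.0044] yaw 83.32447965149595 [0.457  0.282  0.0639] 1181
lateral range [0.348  0.4968] t [ 0.9932 -0.1162]
scene top ((469.78424072265625, 378.62249755859375), (147.42848205566406, 150.50283813476562), 83.34168243408203) [0.4669 0.372  0.1796]
scene grip 156 ((400.94091796875, -228.59344482421875), (30.932641983032227, 14.474934577941895), 75.89379119873047) [[ 0.3924 -0.2437  0.071 ]
 [ 0.3985 -0.2307  0.0851]
 [ 0.4083 -0.2147  0.0885]]
scene tray 0.94 4333 ((424.0791320800781, 78.69813537597656), (146.39016723632812, 264.46075439453125), 1.8402867317199707) [-0.0019  0.0007  0.0135]
scene pan 0.89 1071 ((413.0162658691406, -176.73507690429688), (138.15379333496094, 58.07527542114258), 77.8496322631836) [0.0077 0.0284 0.0859]
top top ((471.0110168457031, 378.95843505859375), (144.1298828125, 149.93685913085938), 83.46973419189453) [0.47   0.3776 0.1826]
top grip 95 ((403.5, -227.23731994628906), (30.742347717285156, 14.612849235534668), 78.15811157226562) [[ 0.3953 -0.2408  0.0734]
 [ 0.4027 -0.2257  0.088 ]
 [ 0.4112 -0.2123  0.0937]]
top tray 0.7 5022 ((424.82073974609375, 71.5978775024414), (141.56163024902344, 252.53561401367188), 2.4487578868865967) [0.0004 0.0035 0.0164]
top pan 0.77 768 ((414.48187255859375, -194.18692016601562), (150.48989868164062, 64.26984405517578), 77.6239242553711) [0.0068 0.0226 0.0886]
```

```bash
cat >> h.py <<'E'
from scipy.spatial.transform import Rotation as Ro
def tool(yaw,tilt=0): # degrees; tilt = nose down about pan y
    return Ro.from_euler('z',yaw,degrees=True)*Ro.from_euler('y',tilt,degrees=True)*Ro.from_euler('x',180,degrees=True)
def now():
    o=robot.observe();return np.array(o["tool_pos"]),Ro.from_euler('xyz',o["tool_rot"])
def row(p,R,base=None):
    p0,R0=base or now()
    a=R0.inv().apply(np.array(p)-p0)/.75; b=(R0.inv()*R).as_rotvec()/(np.pi/4)
    print(dict(zip(["x","y","z","rx","ry","rz"],[float(v) for v in np.round(np.r_[a,b],4)])))
E
python3 - <<'E'
from h import *
row([.40,.15,.25],tool(115))
E
```

```text
{'x': -0.428, 'y': -0.3242, 'z': -0.031, 'rx': 0.0001, 'ry': 0.0, 'rz': 0.9838}
```

Emit:
{"op": "step_arm", "data": {"steps": [{"x":-0.428,"y":-0.324,"z":-0.031,"rx":0,"ry":0,"rz":0.984,"claw":1},{"x":-0.428,"y":-0.324,"z":-0.031,"rx":0,"ry":0,"rz":0.984,"claw":1},{"x":-0.428,"y":-0.324,"z":-0.031,"rx":0,"ry":0,"rz":0.984,"claw":1},{"x":-0.428,"y":-0.324,"z":-0.031,"rx":0,"ry":0,"rz":0.984,"claw":1},{"x":-0.428,"y":-0.324,"z":-0.031,"rx":0,"ry":0,"rz":0.984,"claw":1},{"x":-0.428,"y":-0.324,"z":-0.031,"rx":0,"ry":0,"rz":0.984,"claw":1},{"x":-0.428,"y":-0.324,"z":-0.031,"rx":0,"ry":0,"rz":0.984,"claw":1},{"x":-0.428,"y":-0.324,"z":-0.031,"rx":0,"ry":0,"rz":0.984,"claw":1},{"x":-0.428,"y":-0.324,"z":-0.031,"rx":0,"ry":0,"rz":0.984,"claw":1},{"x":-0.428,"y":-0.324,"z":-0.031,"rx":0,"ry":0,"rz":0.984,"claw":1},{"x":-0.428,"y":-0.324,"z":-0.031,"rx":0,"ry":0,"rz":0.984,"claw":1},{"x":-0.428,"y":-0.324,"z":-0.031,"rx":0,"ry":0,"rz":0.984,"claw":1}]}}

```text
time: 2.6
tool_pos: [0.4006, 0.149, 0.25]
tool_rot: [3.141, -0.0, 2.003]
contact_force: [-0.1, 0.8, -0.3]
opening: 0.0917
grip_force: 0.0
```

Run:
```python
from h import *
print(robot.observe()["tool_pos"])
row([.4022,-.228,.16],tool(77.8))
```

```text
[0.4006311  0.14895964 0.24998   ]
{'x': -0.4572, 'y': -0.2088, 'z': 0.1198, 'rx': 0.0, 'ry': -0.0003, 'rz': 0.8218}
```

Emit:
{"op": "step_arm", "data": {"steps": [{"x":-0.457,"y":-0.209,"z":0.12,"rz":0.822,"claw":1},{"x":-0.457,"y":-0.209,"z":0.12,"rz":0.822,"claw":1},{"x":-0.457,"y":-0.209,"z":0.12,"rz":0.822,"claw":1},{"x":-0.457,"y":-0.209,"z":0.12,"rz":0.822,"claw":1},{"x":-0.457,"y":-0.209,"z":0.12,"rz":0.822,"claw":1},{"x":-0.457,"y":-0.209,"z":0.12,"rz":0.822,"claw":1},{"x":-0.457,"y":-0.209,"z":0.12,"rz":0.822,"claw":1},{"x":-0.457,"y":-0.209,"z":0.12,"rz":0.822,"claw":1},{"x":-0.457,"y":-0.209,"z":0.12,"rz":0.822,"claw":1},{"x":-0.457,"y":-0.209,"z":0.12,"rz":0.822,"claw":1},{"x":-0.457,"y":-0.209,"z":0.12,"rz":0.822,"claw":1},{"x":-0.457,"y":-0.209,"z":0.12,"rz":0.822,"claw":1}]}}

```text
$.steps[0]: bad value
```

Run:
```python
from h import *
print(robot.observe()["tool_pos"])
row([.4022,-.228,.047],tool(77.8))
im,d=read_camera("scene");cv2.imwrite("pics/s1.png",cv2.resize(im[240:400,260:420],(600,600)))
```

```text
[0.4006311  0.14895964 0.24998   ]
{'x': -0.4573, 'y': -0.2088, 'z': 0.2705, 'rx': 0.0, 'ry': -0.0003, 'rz': 0.8218}
```

View pics/s1.png

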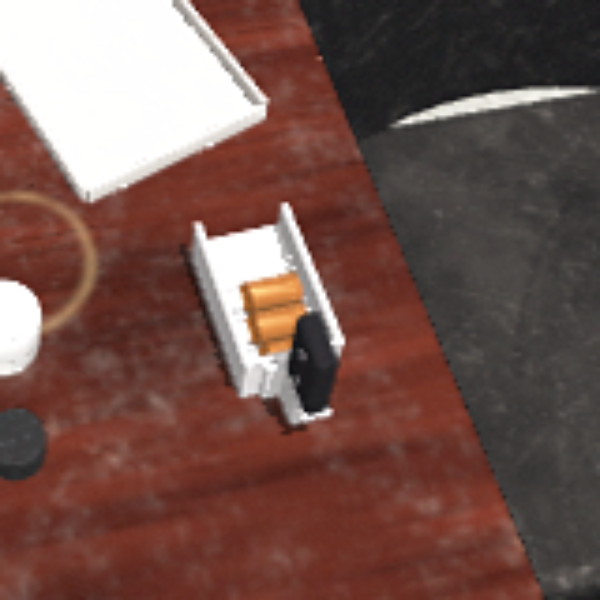

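The crop shows the pan undisturbed, with three vials at the rear (crop pixel 275,310) and the grip at (313,360). The move was refused because every key is required, so I'll send it again.

Emit:
{"op": "step_arm", "data": {"steps": [{"x":-0.457,"y":-0.209,"z":0.12,"rx":0,"ry":0,"rz":0.822,"claw":1},{"x":-0.457,"y":-0.209,"z":0.12,"rx":0,"ry":0,"rz":0.822,"claw":1},{"x":-0.457,"y":-0.209,"z":0.12,"rx":0,"ry":0,"rz":0.822,"claw":1},{"x":-0.457,"y":-0.209,"z":0.12,"rx":0,"ry":0,"rz":0.822,"claw":1},{"x":-0.457,"y":-0.209,"z":0.12,"rx":0,"ry":0,"rz":0.822,"claw":1},{"x":-0.457,"y":-0.209,"z":0.12,"rx":0,"ry":0,"rz":0.822,"claw":1},{"x":-0.457,"y":-0.209,"z":0.12,"rx":0,"ry":0,"rz":0.822,"claw":1},{"x":-0.457,"y":-0.209,"z":0.12,"rx":0,"ry":0,"rz":0.822,"claw":1},{"x":-0.457,"y":-0.209,"z":0.12,"rx":0,"ry":0,"rz":0.822,"claw":1},{"x":-0.457,"y":-0.209,"z":0.12,"rx":0,"ry":0,"rz":0.822,"claw":1},{"x":-0.457,"y":-0.209,"z":0.12,"rx":0,"ry":0,"rz":0.822,"claw":1},{"x":-0.457,"y":-0.209,"z":0.12,"rx":0,"ry":0,"rz":0.822,"claw":1}]}}

```text
time: 3.65
tool_pos: [0.4028, -0.2256, 0.1596]
tool_rot: [-3.14, -0.001, 1.361]
contact_force: [0.3, -0.2, -0.6]
opening: 0.0915
grip_force: 0.0
```

Run:
```python
from h import *
print(robot.observe()["tool_pos"],robot.observe()["qpos"])
row([.4022,-.228,.047],tool(77.8))
```

```text
[ 0.40277668 -0.22555358  0.15961835] [-6.77190981e-01  2.99490560e-01  1.79097708e+00  7.25223396e-04
  1.05272467e+00 -4.68062516e-01]
{'x': -0.0035, 'y': 0.0001, 'z': 0.1502, 'rx': -0.0015, 'ry': -0.0016, 'rz': 0.0044}
```

Emit:
{"op": "step_arm", "data": {"steps": [{"x":0,"y":0,"z":0.05,"rx":0,"ry":0,"rz":0,"claw":1},{"x":0,"y":0,"z":0.1,"rx":0,"ry":0,"rz":0,"claw":1},{"x":0,"y":0,"z":0.135,"rx":0,"ry":0,"rz":0,"claw":1},{"x":0,"y":0,"z":0.15,"rx":0,"ry":0,"rz":0,"claw":1},{"x":0,"y":0,"z":0.15,"rx":0,"ry":0,"rz":0,"claw":1},{"x":0,"y":0,"z":0.15,"rx":0,"ry":0,"rz":0,"claw":1}]}}

```text
time: 4.15
tool_pos: [0.4032, -0.2249, 0.0478]
tool_rot: [-3.141, -0.001, 1.364]
contact_force: [0.4, -0.4, 0.9]
opening: 0.0919
grip_force: 0.0
```

Emit:
{"op": "step_arm", "data": {"steps": [{"x":0,"y":0,"z":0,"rx":0,"ry":0,"rz":0,"claw":-0.3},{"x":0,"y":0,"z":0,"rx":0,"ry":0,"rz":0,"claw":-0.6},{"x":0,"y":0,"z":0,"rx":0,"ry":0,"rz":0,"claw":-1},{"x":0,"y":0,"z":0,"rx":0,"ry":0,"rz":0,"claw":-1},{"x":0,"y":0,"z":0,"rx":0,"ry":0,"rz":0,"claw":-1},{"x":0,"y":0,"z":0,"rx":0,"ry":0,"rz":0,"claw":-1},{"x":0,"y":0,"z":0,"rx":0,"ry":0,"rz":0,"claw":-1},{"x":0,"y":0,"z":0,"rx":0,"ry":0,"rz":0,"claw":-1}], "squeeze": 60}}

```text
time: 4.82
tool_pos: [0.4027, -0.2268, 0.0475]
tool_rot: [3.142, -0.0, 1.361]
contact_force: [-0.1, -0.0, 0.5]
opening: 0.0429
grip_force: 0.0
```

Fingers are slow; keep closing.

Emit:
{"op": "step_arm", "data": {"steps": [{"x":0,"y":0,"z":0,"rx":0,"ry":0,"rz":0,"claw":-1},{"x":0,"y":0,"z":0,"rx":0,"ry":0,"rz":0,"claw":-1},{"x":0,"y":0,"z":0,"rx":0,"ry":0,"rz":0,"claw":-1},{"x":0,"y":0,"z":0,"rx":0,"ry":0,"rz":0,"claw":-1},{"x":0,"y":0,"z":0,"rx":0,"ry":0,"rz":0,"claw":-1},{"x":0,"y":0,"z":0,"rx":0,"ry":0,"rz":0,"claw":-1},{"x":0,"y":0,"z":0,"rx":0,"ry":0,"rz":0,"claw":-1},{"x":0,"y":0,"z":0,"rx":0,"ry":0,"rz":0,"claw":-1},{"x":0,"y":0,"z":0,"rx":0,"ry":0,"rz":0,"claw":-1},{"x":0,"y":0,"z":0,"rx":0,"ry":0,"rz":0,"claw":-1}]}}

```text
time: 5.65
tool_pos: [0.4027, -0.2267, 0.0474]
tool_rot: [-3.142, -0.0, 1.361]
contact_force: [-0.3, 0.1, -1.1]
opening: 0.0139
grip_force: 60.0
```

Emit:
{"op": "step_arm", "data": {"steps": [{"x":0,"y":0,"z":-0.01,"rx":0,"ry":0,"rz":0,"claw":-1},{"x":0,"y":0,"z":-0.025,"rx":0,"ry":0,"rz":0,"claw":-1},{"x":0,"y":0,"z":-0.05,"rx":0,"ry":0,"rz":0,"claw":-1},{"x":0,"y":0,"z":-0.08,"rx":0,"ry":0,"rz":0,"claw":-1},{"x":0,"y":0,"z":-0.11,"rx":0,"ry":0,"rz":0,"claw":-1},{"x":0,"y":0,"z":-0.14,"rx":0,"ry":0,"rz":0,"claw":-1},{"x":0,"y":0,"z":-0.17,"rx":0,"ry":0,"rz":0,"claw":-1},{"x":0,"y":0,"z":-0.19,"rx":0,"ry":0,"rz":0,"claw":-1},{"x":0,"y":0,"z":-0.2,"rx":0,"ry":0,"rz":0,"claw":-1},{"x":0,"y":0,"z":-0.2,"rx":0,"ry":0,"rz":0,"claw":-1},{"x":0,"y":0,"z":-0.2,"rx":0,"ry":0,"rz":0,"claw":-1},{"x":0,"y":0,"z":-0.2,"rx":0,"ry":0,"rz":0,"claw":-1}]}}

```text
time: 6.65
tool_pos: [0.4021, -0.2262, 0.1963]
tool_rot: [-3.14, -0.001, 1.361]
contact_force: [-0.4, -0.3, -2.3]
opening: 0.0134
grip_force: 60.0
```

Run:
```python
from h import *
np.set_printoptions(precision=4,suppress=True)
p,R=now();print(p,robot.observe()["contact_force"],robot.observe()["torque"])
for c in("scene","top"):
    im,d=read_camera(c);W=cloud(c,d);ok=d>0
    for q in("pan","pan_lip","pan_mid","vial_a"):
        for r in nets.landmark_of(c,q)[:3]:
            a=np.clip(np.round(r["pixel"]).astype(int),0,[419,559]);print(c,q,round(r["conf"],2),a,W[a[0],a[1]])
    cv2.imwrite(f"pics/{c}2.png",im)
    if c=="scene": cv2.imwrite("pics/s2.png",cv2.resize(im[180:400,240:500],(780,660))[:600])
    # rim side walls plane
    X,Y,Z=W[...,0],W[...,1],W[...,2];m=ok&(X>.36)&(X<.47)&(Y>-.215)&(Y<-.08)&(Z>.12)&(Z<.22)
    yw=np.radians(77.8);xp=(X-p[0])*np.cos(yw)+(Y-p[1])*np.sin(yw);yp=-(X-p[0])*np.sin(yw)+(Y-p[1])*np.cos(yw)
    for lo in range(15,125,10):
        k=m&(xp*1000>lo)&(xp*1000<=lo+10)
        w=k&(abs(yp)>.022)&(abs(yp)<.034)
        if k.sum(): print(c,lo,k.sum(),"zmin",np.percentile(Z[k],5),"wall ztop",np.percentile(Z[w],95) if w.sum() else None)
```

```text
[ 0.4021 -0.2262  0.1963] [-0.3517 -0.3384 -2.3245] [-0.093   0.0975  0.0147]
scene pan 0.67 [313 350] [ 0.1192 -0.504   0.7773]
scene pan 0.33 [286 340] [ 0.3627 -0.2343  0.2649]
scene pan_mid 0.67 [291 339] [ 0.3518 -0.2463  0.2748]
scene vial_a 0.59 [289 337] [ 0.3493 -0.2439  0.2785]
scene 15 109 zmin 0.15199493027708033 wall ztop 0.18647746224346373
scene 25 26 zmin 0.15245385889352636 wall ztop 0.18771373486015921
scene 35 25 zmin 0.1508493378661082 wall ztop 0.18786475054759336
scene 45 22 zmin 0.16834569012156078 wall ztop None
scene 55 2 zmin 0.15665163016377975 wall ztop None
top pan 0.62 [213 425] [ 0.4052 -0.2101  0.1897]
top pan_lip 0.67 [203 378] [ 0.4504 -0.1541  0.0005]
top pan_lip 0.59 [197 200] [0.4581 0.2865 0.1176]
top pan_mid 0.87 [211 406] [ 0.4116 -0.1749  0.1743]
top vial_a 0.6 [211 417] [ 0.4114 -0.1993  0.1718]
top vial_a 0.58 [210 398] [ 0.4138 -0.1572  0.1768]
top vial_a 0.42 [211 408] [ 0.4114 -0.1789  0.1755]
top 15 182 zmin 0.1626270600044722 wall ztop 0.19162356182553608
top 25 137 zmin 0.16107221676516956 wall ztop 0.19131441707443192
top 35 117 zmin 0.15788181466502194 wall ztop 0.1921126558745387
top 45 155 zmin 0.15851392298382017 wall ztop 0.19172742185128336
top 55 107 zmin 0.16174738988149634 wall ztop 0.19112403679471418
top 65 167 zmin 0.16032242235286392 wall ztop 0.19165499509890285
top 75 129 zmin 0.15998950257405797 wall ztop 0.19145484405122326
top 85 126 zmin 0.16086259560347782 wall ztop 0.19137486072435167
top 95 129 zmin 0.1625870769953449 wall ztop 0.19276545598631897
top 105 69 zmin 0.1559890290524671 wall ztop 0.18922281575865765
```

View pics/s2.png

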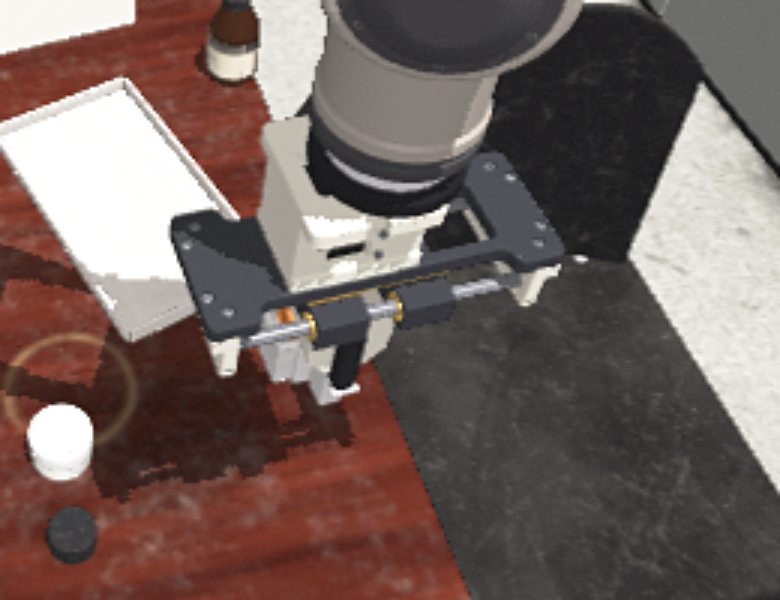

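The gripper holds the pan level in mid-air with the vials still in the trough (orange at crop pixel 287,316). Its wall tops read flat from rear to front in the top view. Next I'll plan the carry and the entry path.

```bash
cat >> h.py <<'E'
SILL=np.array([.4588,.2817]);BY=83.4;N=np.array([np.cos(np.radians(BY)),np.sin(np.radians(BY))])
def fromlip(lx,lz,th,zt=.047):
    """TCP pose with pan lip at bin-frame (lx,lz) [m], nose-down th deg"""
    a=np.radians(th);rx,rz=-.110,zt-.015
    x=lx+rx*np.cos(a)+rz*np.sin(a);z=lz-rx*np.sin(a)+rz*np.cos(a)
    xy=SILL+N*(x+.085);return np.r_[xy,z],tool(BY,th)
def clear(lx,lz,th):
    a=np.radians(th);u=np.array([np.cos(a),-np.sin(a)]);n=np.array([np.sin(a),np.cos(a)])
    L=np.array([lx,lz])
    s=np.array([-.085,.117])-L;h=np.array([-.049,.166])-L
    und=-.015-s@n; top=h@n-.023  # sill below underside ; hinge above wall top
    tc=L+.023*n; f=tc-[-.049,.166]
    return np.round([und*1e3,top*1e3,np.hypot(*f)*1e3,.5+np.arctan2(f[0],-f[1])],2)
E
python3 - <<'E'
from h import *
row(*fromlip(-.105,.165,0))
print(fromlip(-.105,.165,0)[0], now()[0])
for k in [(-.105,.138,0),(-.07,.139,0),(-.062,.138,6),(-.058,.133,15),(-.053,.126,25),(-.047,.115,35),(-.04,.104,45),(-.038,.101,48)]: print(k,clear(*k),fromlip(*k)[0])
E
```

```text
{'x': 0.5061, 'y': -0.0515, 'z': 0.0005, 'rx': -0.0003, 'ry': -0.0003, 'rz': -0.12}
[0.44385817 0.15256154 0.197     ] [ 0.40271431 -0.22670988  0.19732574]
(-0.105, 0.138, 0) [ 6.    5.   56.22 -0.98] [0.44385817 0.15256154 0.17      ]
(-0.07, 0.139, 0) [ 7.    4.   21.38 -0.88] [0.44788097 0.18732959 0.171     ]
(-0.062, 0.138, 6) [ 8.29  6.21 11.77 -0.62] [0.44925418 0.19919791 0.18132283]
(-0.058, 0.133, 15) [ 7.44 11.2  11.21  0.22] [0.45064295 0.2112007  0.19237972]
(-0.053, 0.126, 25) [ 6.68 14.94 19.99  0.79] [0.45257385 0.22788893 0.20148986]
(-0.047, 0.115, 35) [ 5.16 17.63 35.57  0.94] [0.45492061 0.24817141 0.20430627]
(-0.04, 0.104, 45) [ 7.63 14.48 52.25  1.  ] [0.45763289 0.27161297 0.20440916]
(-0.038, 0.101, 48) [ 9.22 12.32 57.01  1.02] [0.45847545 0.27889498 0.20415811]
```

Emit:
{"op": "step_arm", "data": {"steps": [{"x":0.004,"y":-0.0005,"z":0,"rx":0,"ry":0,"rz":0,"claw":-1},{"x":0.017,"y":-0.002,"z":0,"rx":0,"ry":0,"rz":0,"claw":-1},{"x":0.037,"y":-0.004,"z":0,"rx":0,"ry":0,"rz":0,"claw":-1},{"x":0.063,"y":-0.007,"z":0,"rx":0,"ry":0,"rz":0,"claw":-1},{"x":0.094,"y":-0.01,"z":0,"rx":0,"ry":0,"rz":0,"claw":-1},{"x":0.127,"y":-0.013,"z":0,"rx":0,"ry":0,"rz":0,"claw":-1},{"x":0.16,"y":-0.016,"z":0,"rx":0,"ry":0,"rz":0,"claw":-1},{"x":0.19,"y":-0.019,"z":0,"rx":0,"ry":0,"rz":0,"claw":-1},{"x":0.217,"y":-0.022,"z":0,"rx":0,"ry":0,"rz":0,"claw":-1},{"x":0.237,"y":-0.024,"z":0,"rx":0,"ry":0,"rz":0,"claw":-1},{"x":0.25,"y":-0.026,"z":0,"rx":0,"ry":0,"rz":0,"claw":-1},{"x":0.254,"y":-0.026,"z":0,"rx":0,"ry":0,"rz":0,"claw":-1}]}}

```text
time: 8.15
tool_pos: [0.423, -0.0346, 0.1975]
tool_rot: [-3.141, -0.0, 1.363]
contact_force: [-0.0, -0.1, -2.4]
opening: 0.0139
grip_force: 60.0
```

Run:
```python
from h import *
B=now()
import numpy as np
p,R=fromlip(-.105,.165,0)
row(p,R,B)
```

```text
{'x': 0.2499, 'y': -0.0242, 'z': 0.0008, 'rx': -0.0001, 'ry': -0.0006, 'rz': -0.1175}
```

Emit:
{"op": "step_arm", "data": {"steps": [{"x":0.004,"y":-0.0005,"z":0,"rx":0,"ry":0,"rz":-0.002,"claw":-1},{"x":0.017,"y":-0.002,"z":0,"rx":0,"ry":0,"rz":-0.01,"claw":-1},{"x":0.037,"y":-0.004,"z":0,"rx":0,"ry":0,"rz":-0.02,"claw":-1},{"x":0.063,"y":-0.006,"z":0,"rx":0,"ry":0,"rz":-0.03,"claw":-1},{"x":0.093,"y":-0.009,"z":0,"rx":0,"ry":0,"rz":-0.045,"claw":-1},{"x":0.125,"y":-0.012,"z":0,"rx":0,"ry":0,"rz":-0.06,"claw":-1},{"x":0.157,"y":-0.015,"z":0,"rx":0,"ry":0,"rz":-0.075,"claw":-1},{"x":0.187,"y":-0.018,"z":0,"rx":0,"ry":0,"rz":-0.09,"claw":-1},{"x":0.213,"y":-0.021,"z":0,"rx":0,"ry":0,"rz":-0.1,"claw":-1},{"x":0.233,"y":-0.023,"z":0,"rx":0,"ry":0,"rz":-0.11,"claw":-1},{"x":0.246,"y":-0.024,"z":0,"rx":0,"ry":0,"rz":-0.117,"claw":-1},{"x":0.25,"y":-0.024,"z":0,"rx":0,"ry":0,"rz":-0.118,"claw":-1}]}}

```text
time: 9.15
tool_pos: [0.4448, 0.1518, 0.1973]
tool_rot: [-3.141, -0.0, 1.455]
contact_force: [-0.5, 0.3, -1.2]
opening: 0.0138
grip_force: 60.0
```

Run:
```python
from h import *
np.set_printoptions(precision=4,suppress=True)
p,R=now();print(p)
im,d=read_camera("top");W=cloud("top",d);X,Y,Z=W[...,0],W[...,1],W[...,2]
g=W[...,:2]-SILL;bx=g@N*1000-85;by=g@np.array([-N[1],N[0]])*1000
m=(d>0)&(Z>.155)&(Z<.21)&(bx<-80)&(abs(by)<34)&(bx>-185)
P=np.stack([bx[m],by[m]],-1).astype(np.float32);print(m.sum(),cv2.minAreaRect(P),np.percentile(P,[1,99],axis=0),np.percentile(Z[m],[5,95]))
cv2.imwrite("pics/t3.png",cv2.resize(im[140:270,130:310],(780,563)))
row(*fromlip(-.105,.138,0))
row(*fromlip(-.07,.139,0))
```

```text
[0.4448 0.1518 0.1973]
117 ((-125.296875, 16.780424118041992), (36.08710861206055, 19.658662796020508), 3.2483584880828857) [[-143.4018    6.4595]
 [-108.3477   26.0559]] [0.1609 0.1918]
{'x': 0.0013, 'y': -0.0014, 'z': 0.0364, 'rx': -0.0001, 'ry': -0.0002, 'rz': -0.001}
{'x': 0.048, 'y': -0.0015, 'z': 0.0351, 'rx': -0.0001, 'ry': -0.0002, 'rz': -0.001}
```

View pics/t3.png

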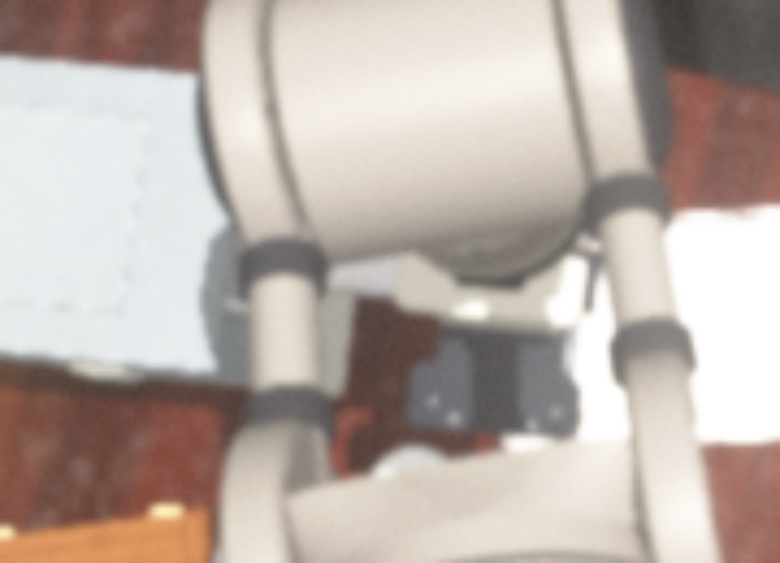

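The arm hides most of the top view; the pan's left wall shows at crop pixel (360,275), just short of the lid edge at about 108 mm. Next I'll descend and push in level.

Emit:
{"op": "step_arm", "data": {"steps": [{"x":0.001,"y":-0.001,"z":0.009,"rx":0,"ry":0,"rz":0,"claw":-1},{"x":0.001,"y":-0.001,"z":0.019,"rx":0,"ry":0,"rz":0,"claw":-1},{"x":0.001,"y":-0.001,"z":0.029,"rx":0,"ry":0,"rz":0,"claw":-1},{"x":0.001,"y":-0.001,"z":0.035,"rx":0,"ry":0,"rz":0,"claw":-1},{"x":0.004,"y":-0.001,"z":0.035,"rx":0,"ry":0,"rz":0,"claw":-1},{"x":0.01,"y":-0.0015,"z":0.035,"rx":0,"ry":0,"rz":0,"claw":-1},{"x":0.018,"y":-0.0015,"z":0.035,"rx":0,"ry":0,"rz":0,"claw":-1},{"x":0.026,"y":-0.0015,"z":0.035,"rx":0,"ry":0,"rz":0,"claw":-1},{"x":0.034,"y":-0.0015,"z":0.035,"rx":0,"ry":0,"rz":0,"claw":-1},{"x":0.041,"y":-0.0015,"z":0.035,"rx":0,"ry":0,"rz":0,"claw":-1},{"x":0.046,"y":-0.0015,"z":0.035,"rx":0,"ry":0,"rz":0,"claw":-1},{"x":0.048,"y":-0.0015,"z":0.035,"rx":0,"ry":0,"rz":0,"claw":-1}]}}

```text
time: 10.2
tool_pos: [0.4477, 0.1873, 0.1712]
tool_rot: [3.141, 0.0, 1.455]
contact_force: [0.2, -1.6, -2.8]
opening: 0.014
grip_force: 60.0
```

Run:
```python
from h import *
im,d=read_camera("scene")
cv2.imwrite("pics/s4.png",cv2.resize(im[95:230,170:350],(780,585)))
B=now();print(B[0],robot.observe()["contact_force"],robot.observe()["qpos"])
for k in [(-.066,.139,3),(-.062,.138,6),(-.060,.136,11),(-.0575,.132,16.5),(-.055,.129,22),(-.052,.124,27.5),(-.048,.117,33),(-.044,.110,39),(-.040,.104,45)]: print(clear(*k),end='');row(*fromlip(*k),B)
```

```text
[0.44773619 0.18719219 0.17121834] [ 0.3708359   0.02265871 -2.26535963] [ 2.38030180e-01  3.25297982e-01  1.71511942e+00 -2.00971545e-04
  1.10113815e+00  3.54102101e-01]
[ 7.96  4.85 16.3  -0.82]{'x': 0.008, 'y': 0.0002, 'z': -0.0073, 'rx': 0.0001, 'ry': -0.0665, 'rz': -0.001}
[ 8.29  6.21 11.77 -0.62]{'x': 0.0161, 'y': 0.0002, 'z': -0.0135, 'rx': 0.0001, 'ry': -0.1331, 'rz': -0.001}
[ 8.42  8.55  9.94 -0.23]{'x': 0.0244, 'y': 0.0002, 'z': -0.0229, 'rx': 0.0, 'ry': -0.2442, 'rz': -0.001}
[ 7.19 12.01 12.11  0.34]{'x': 0.035, 'y': 0.0001, 'z': -0.0303, 'rx': -0.0, 'ry': -0.3665, 'rz': -0.001}
[ 7.36 13.55 15.89  0.67]{'x': 0.0469, 'y': 0.0001, 'z': -0.0382, 'rx': -0.0001, 'ry': -0.4887, 'rz': -0.001}
[ 6.45 15.64 22.9   0.84]{'x': 0.0605, 'y': 0.0001, 'z': -0.0426, 'rx': -0.0001, 'ry': -0.6109, 'rz': -0.001}
[ 5.15 17.55 32.64  0.93]{'x': 0.0764, 'y': 0.0001, 'z': -0.0434, 'rx': -0.0002, 'ry': -0.7331, 'rz': -0.001}
[ 5.36 17.37 42.81  0.97]{'x': 0.0944, 'y': 0.0001, 'z': -0.0438, 'rx': -0.0002, 'ry': -0.8665, 'rz': -0.001}
[ 7.63 14.48 52.25  1.  ]{'x': 0.1133, 'y': 0.0001, 'z': -0.0443, 'rx': -0.0003, 'ry': -0.9998, 'rz': -0.001}
```

View pics/s4.png

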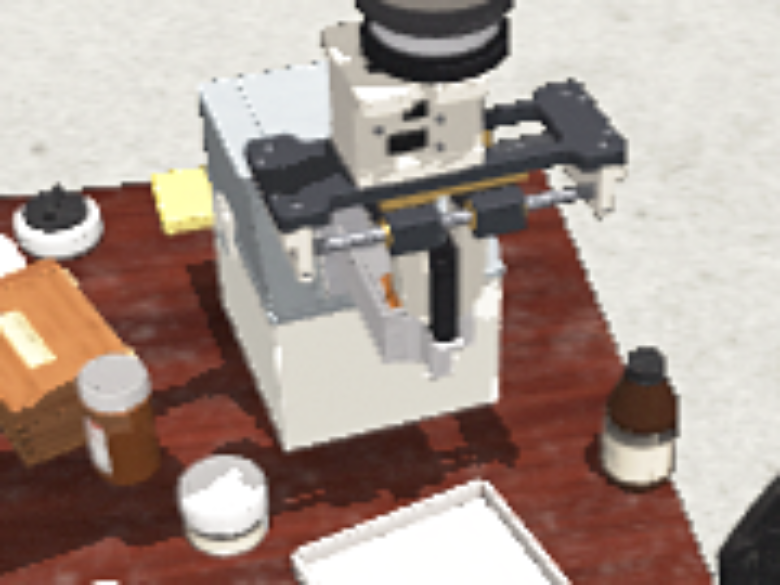

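The pan's nose sits in the opening, centred, with the flap pushed in. A vial shows at crop pixel (388,290), and no finger is near the bin. Now I'll tip.

Emit:
{"op": "step_arm", "data": {"steps": [{"x":0.008,"y":0,"z":-0.007,"rx":0,"ry":-0.067,"rz":0,"claw":-1},{"x":0.016,"y":0,"z":-0.0135,"rx":0,"ry":-0.133,"rz":0,"claw":-1},{"x":0.0245,"y":0,"z":-0.023,"rx":0,"ry":-0.244,"rz":0,"claw":-1},{"x":0.035,"y":0,"z":-0.03,"rx":0,"ry":-0.366,"rz":0,"claw":-1},{"x":0.047,"y":0,"z":-0.038,"rx":0,"ry":-0.489,"rz":0,"claw":-1},{"x":0.0605,"y":0,"z":-0.0425,"rx":0,"ry":-0.611,"rz":0,"claw":-1},{"x":0.0765,"y":0,"z":-0.0435,"rx":0,"ry":-0.733,"rz":0,"claw":-1},{"x":0.0945,"y":0,"z":-0.044,"rx":0,"ry":-0.866,"rz":0,"claw":-1},{"x":0.113,"y":0,"z":-0.044,"rx":0,"ry":-1,"rz":0,"claw":-1},{"x":0.113,"y":0,"z":-0.044,"rx":0,"ry":-1,"rz":0,"claw":-1},{"x":0.113,"y":0,"z":-0.044,"rx":0,"ry":-1,"rz":0,"claw":-1},{"x":0.113,"y":0,"z":-0.044,"rx":0,"ry":-1,"rz":0,"claw":-1}]}}

```text
time: 11.25
tool_pos: [0.4576, 0.2705, 0.204]
tool_rot: [-3.141, 0.784, 1.455]
contact_force: [-0.6, -1.6, -3.2]
opening: 0.0142
grip_force: 60.0
```

Run:
```python
from h import *
im,d=read_camera("scene")
cv2.imwrite("pics/s5.png",cv2.resize(im[75:210,170:350],(780,585)))
o=robot.observe();B=now();print(B[0],fromlip(-.04,.104,45)[0],o["contact_force"],o["qpos"],(B[1].inv()*tool(BY,45)).magnitude())
```

```text
[0.45774373 0.27005555 0.20507824] [0.45763289 0.27161297 0.20440916] [-0.32669209 -1.68385791 -2.5301647 ] [ 0.68363357  0.74123721  1.15572865 -0.53207833  1.82590365  0.82191898] 0.003844972662597708
```

View pics/s5.png

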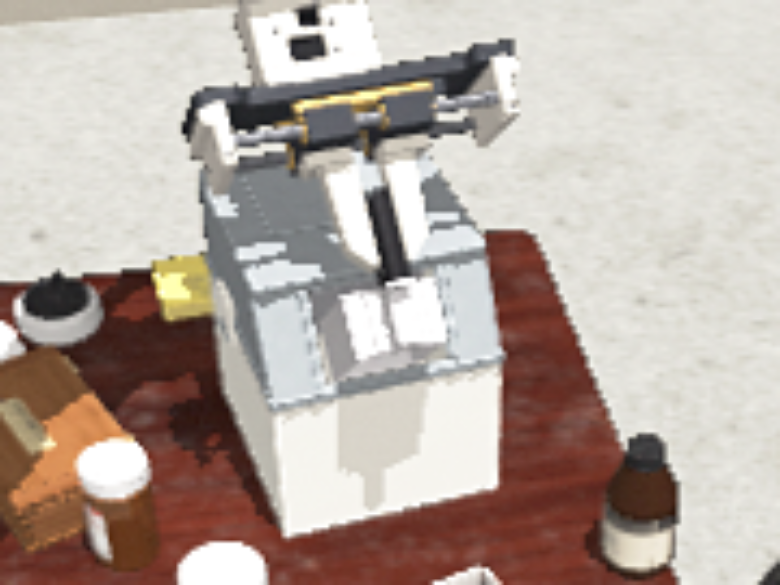

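The pan is tipped with its front through the flap at crop pixel (390,335). The fingers (355,220) are well above the lid, and nothing has fallen outside. I'll hold with a bit more tip, then draw out along the pan's own axis.

Run:
```python
from h import *
B=now()
B=(fromlip(-.04,.104,45))
for k in [(-.039,.103,49)]: print(clear(*k),end='');row(*fromlip(*k),B)
B=fromlip(-.04,.104,45)
for s in(.02,.05,.08,.11): print(s);row(*fromlip(-.04-s*.7071,.104+s*.7071,45),B)
```

```text
[10.53 10.78 55.17  1.02]{'x': 0.0052, 'y': 0.0, 'z': -0.0101, 'rx': 0.0, 'ry': -0.0889, 'rz': 0.0}
0.02
{'x': -0.0267, 'y': -0.0, 'z': 0.0, 'rx': 0.0, 'ry': 0.0, 'rz': 0.0}
0.05
{'x': -0.0667, 'y': -0.0, 'z': -0.0, 'rx': 0.0, 'ry': 0.0, 'rz': 0.0}
0.08
{'x': -0.1067, 'y': -0.0, 'z': 0.0, 'rx': 0.0, 'ry': 0.0, 'rz': 0.0}
0.11
{'x': -0.1467, 'y': 0.0, 'z': -0.0, 'rx': 0.0, 'ry': 0.0, 'rz': 0.0}
```

```bash
sleep 0
```

Emit:
{"op": "step_arm", "data": {"steps": [{"x":0.005,"y":0,"z":-0.01,"rx":0,"ry":-0.09,"rz":0,"claw":-1},{"x":0.005,"y":0,"z":-0.01,"rx":0,"ry":-0.09,"rz":0,"claw":-1},{"x":0.005,"y":0,"z":-0.01,"rx":0,"ry":-0.09,"rz":0,"claw":-1},{"x":0,"y":0,"z":0,"rx":0,"ry":0,"rz":0,"claw":-1},{"x":0,"y":0,"z":0,"rx":0,"ry":0,"rz":0,"claw":-1},{"x":0.005,"y":0,"z":-0.01,"rx":0,"ry":-0.09,"rz":0,"claw":-1},{"x":0.005,"y":0,"z":-0.01,"rx":0,"ry":-0.09,"rz":0,"claw":-1},{"x":0,"y":0,"z":0,"rx":0,"ry":0,"rz":0,"claw":-1},{"x":0,"y":0,"z":0,"rx":0,"ry":0,"rz":0,"claw":-1}]}}

```text
time: 12.05
tool_pos: [0.4578, 0.2698, 0.205]
tool_rot: [3.14, 0.78, 1.452]
contact_force: [0.1, -1.8, -3.7]
opening: 0.0135
grip_force: 60.0
```

Emit:
{"op": "step_arm", "data": {"steps": [{"x":-0.007,"y":0,"z":0,"rx":0,"ry":0,"rz":0,"claw":-1},{"x":-0.02,"y":0,"z":0,"rx":0,"ry":0,"rz":0,"claw":-1},{"x":-0.035,"y":0,"z":0,"rx":0,"ry":0,"rz":0,"claw":-1},{"x":-0.05,"y":0,"z":0,"rx":0,"ry":0,"rz":0,"claw":-1},{"x":-0.065,"y":0,"z":0,"rx":0,"ry":0,"rz":0,"claw":-1},{"x":-0.08,"y":0,"z":0,"rx":0,"ry":0,"rz":0,"claw":-1},{"x":-0.095,"y":0,"z":0,"rx":0,"ry":0,"rz":0,"claw":-1},{"x":-0.11,"y":0,"z":0,"rx":0,"ry":0,"rz":0,"claw":-1},{"x":-0.13,"y":0,"z":0,"rx":0,"ry":0,"rz":0,"claw":-1},{"x":-0.15,"y":0,"z":0,"rx":0,"ry":0,"rz":0,"claw":-1},{"x":-0.16,"y":0,"z":0,"rx":0,"ry":0,"rz":0,"claw":-1},{"x":-0.16,"y":0,"z":0,"rx":0,"ry":0,"rz":0,"claw":-1}]}}

```text
time: 13.05
tool_pos: [0.4479, 0.1856, 0.291]
tool_rot: [3.138, 0.784, 1.45]
contact_force: [0.1, 0.3, -1.7]
opening: 0.0137
grip_force: 60.0
```

Run:
```python
from h import *
im,d=read_camera("scene");W=cloud("scene",d)
cv2.imwrite("pics/s6.png",cv2.resize(im[55:235,170:410],(800,600)))
o=robot.observe();B=now();print(B[0],o["contact_force"],o["time"])
print([(round(r["conf"],2),r["pixel"]) for r in nets.landmark_of("scene","vial_a")[:3]])
# back & level over front-of-bin
p=np.array([.4380,.11,.26]);row(p,tool(BY,0))
```

```text
[0.44777488 0.18611447 0.28993158] [-0.98014477 -0.08527133 -1.10311679] 13.1
[(0.7, [203.9, 319.2])]
{'x': -0.0452, 'y': -0.0009, 'z': 0.1002, 'rx': -0.0006, 'ry': 0.999, 'rz': -0.0024}
```

View pics/s6.png

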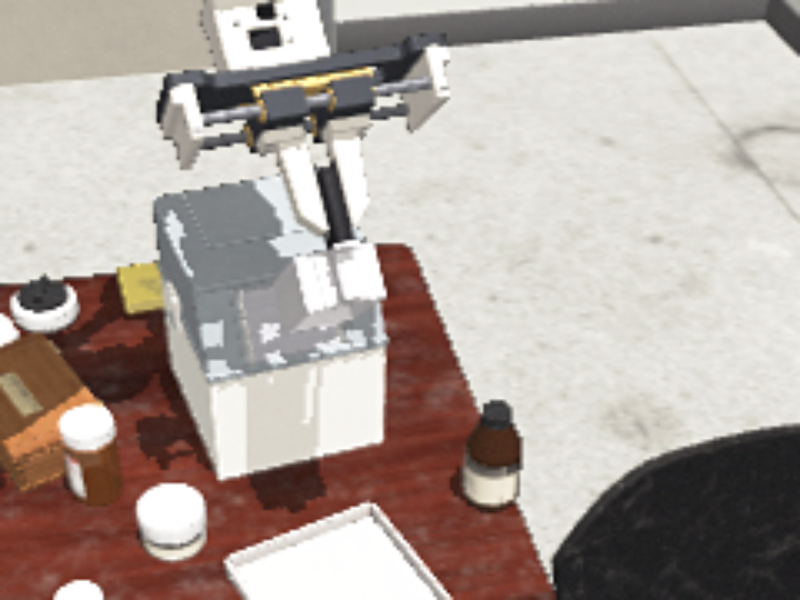

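The pan is out of the bin, with the flap region whole at crop pixel (255,310). Only the pan's underside shows and no vials lie outside. Next I'll level it while moving back.

Emit:
{"op": "step_arm", "data": {"steps": [{"x":-0.015,"y":0,"z":0.033,"rx":0,"ry":0.1,"rz":0,"claw":-1},{"x":-0.03,"y":0,"z":0.067,"rx":0,"ry":0.2,"rz":0,"claw":-1},{"x":-0.045,"y":0,"z":0.1,"rx":0,"ry":0.33,"rz":0,"claw":-1},{"x":-0.045,"y":0,"z":0.1,"rx":0,"ry":0.47,"rz":0,"claw":-1},{"x":-0.045,"y":0,"z":0.1,"rx":0,"ry":0.61,"rz":0,"claw":-1},{"x":-0.045,"y":0,"z":0.1,"rx":0,"ry":0.75,"rz":0,"claw":-1},{"x":-0.045,"y":0,"z":0.1,"rx":0,"ry":0.89,"rz":0,"claw":-1},{"x":-0.045,"y":0,"z":0.1,"rx":0,"ry":0.999,"rz":0,"claw":-1},{"x":-0.045,"y":0,"z":0.1,"rx":0,"ry":0.999,"rz":0,"claw":-1},{"x":-0.045,"y":0,"z":0.1,"rx":0,"ry":0.999,"rz":0,"claw":-1}]}}

```text
time: 13.98
tool_pos: [0.4386, 0.1092, 0.2596]
tool_rot: [-3.141, 0.003, 1.452]
contact_force: [-1.2, -0.2, -1.8]
opening: 0.0134
grip_force: 60.0
```

Run:
```python
from h import *
T=np.array([.4245,.0735]);ty=92.2;u=np.array([np.cos(np.radians(ty)),np.sin(np.radians(ty))])
o=T-.05*u;print("pan origin",o,now()[0])
row(np.r_[o,.13],tool(ty))
row(np.r_[o,.0495],tool(ty),(np.r_[o,.13],tool(ty)))
```

```text
pan origin [0.42641939 0.02353685] [0.4385507  0.10920589 0.25961312]
{'x': -0.1148, 'y': -0.0023, 'z': 0.1732, 'rx': -0.0016, 'ry': 0.0036, 'rz': -0.2007}
{'x': 0.0, 'y': -0.0, 'z': 0.1073, 'rx': 0.0, 'ry': 0.0, 'rz': 0.0}
```

Emit:
{"op": "step_arm", "data": {"steps": [{"x":-0.02,"y":0,"z":0.03,"rx":0,"ry":0,"rz":-0.05,"claw":-1},{"x":-0.05,"y":-0.001,"z":0.07,"rx":0,"ry":0,"rz":-0.1,"claw":-1},{"x":-0.08,"y":-0.002,"z":0.11,"rx":0,"ry":0,"rz":-0.15,"claw":-1},{"x":-0.105,"y":-0.002,"z":0.15,"rx":0,"ry":0,"rz":-0.2,"claw":-1},{"x":-0.115,"y":-0.002,"z":0.173,"rx":0,"ry":0.003,"rz":-0.2,"claw":-1},{"x":-0.115,"y":-0.002,"z":0.173,"rx":0,"ry":0.003,"rz":-0.2,"claw":-1},{"x":-0.115,"y":-0.002,"z":0.173,"rx":0,"ry":0.003,"rz":-0.2,"claw":-1}]}}

```text
time: 14.57
tool_pos: [0.427, 0.0254, 0.1296]
tool_rot: [-3.138, -0.001, 1.612]
contact_force: [0.2, -0.8, -1.3]
opening: 0.0139
grip_force: 60.0
```

Run:
```python
from h import *
np.set_printoptions(precision=4,suppress=True)
im,d=read_camera("top");W=cloud("top",d)
cv2.imwrite("pics/t7.png",cv2.resize(im[140:270,130:370],(800,433)))
p,R=now();print(p)
X,Y,Z=W[...,0],W[...,1],W[...,2]
u=R.as_matrix()[:,0][:2];xp=((X-p[0])*u[0]+(Y-p[1])*u[1])*1000;yp=(-(X-p[0])*u[1]+(Y-p[1])*u[0])*1000
for lo in range(25,115,15):
    k=(d>0)&(xp>lo)&(xp<=lo+15)&(abs(yp)<34)&(Z>.06)&(Z<.14); 
    if k.sum():print(lo,k.sum(),np.percentile(Z[k],[5,50,95]),yp[k].min(),yp[k].max())
print([(round(r["conf"],2),r["pixel"]) for r in nets.landmark_of("top","vial_a")[:3]])
T=np.array([.4245,.0735]);ty=92.2;q=np.array([np.cos(np.radians(ty)),np.sin(np.radians(ty))])
row(np.r_[T-.05*q,.0495],tool(ty))
```

```text
[0.4279 0.0255 0.1306]
25 35 [0.0864 0.0892 0.1216] -27.390030988916667 27.72953341152624
40 37 [0.0875 0.0909 0.1248] -0.585214115842762 28.35766577046729
70 42 [0.0939 0.0965 0.1238] -27.177186549718346 27.24894339970372
85 162 [0.0936 0.0972 0.1225] -28.47166074734801 28.279206587687806
100 87 [0.0958 0.099  0.1233] -28.889677711587034 27.664515350089285
[]
{'x': -0.0027, 'y': -0.0027, 'z': 0.1088, 'rx': 0.0018, 'ry': -0.0011, 'rz': 0.0045}
```

View pics/t7.png

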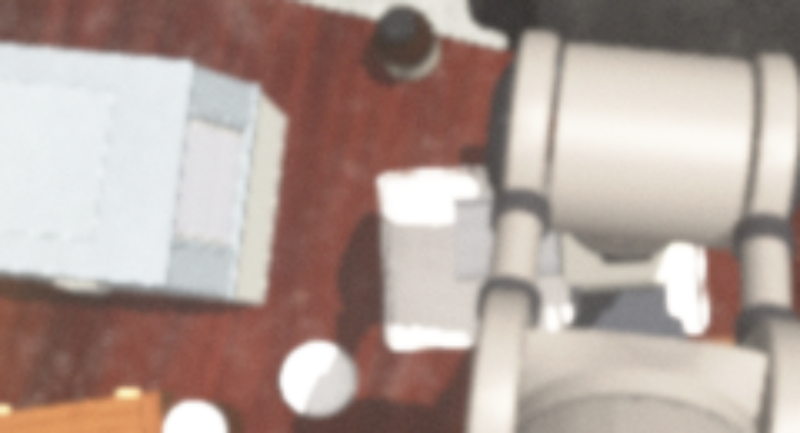

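The flap is shut (crop pixel 212,180), and the pan's floor, visible at (475,240), is empty over the tray. The bottle and jars are unmoved. Next I'll lower it.

Emit:
{"op": "step_arm", "data": {"steps": [{"x":0,"y":0,"z":0.02,"rx":0,"ry":0,"rz":0,"claw":-1},{"x":0,"y":0,"z":0.04,"rx":0,"ry":0,"rz":0,"claw":-1},{"x":0,"y":0,"z":0.06,"rx":0,"ry":0,"rz":0,"claw":-1},{"x":0,"y":0,"z":0.08,"rx":0,"ry":0,"rz":0,"claw":-1},{"x":0,"y":0,"z":0.095,"rx":0,"ry":0,"rz":0,"claw":-1},{"x":0,"y":0,"z":0.103,"rx":0,"ry":0,"rz":0,"claw":-1},{"x":0,"y":0,"z":0.107,"rx":0,"ry":0,"rz":0,"claw":-1},{"x":0,"y":0,"z":0.108,"rx":0,"ry":0,"rz":0,"claw":-1},{"x":0,"y":0,"z":0.108,"rx":0,"ry":0,"rz":0,"claw":-1},{"x":0,"y":0,"z":0.108,"rx":0,"ry":0,"rz":0,"claw":-1}]}}

```text
time: 15.5
tool_pos: [0.4279, 0.0248, 0.05]
tool_rot: [3.14, -0.001, 1.611]
contact_force: [-0.8, -0.3, -1.0]
opening: 0.0141
grip_force: 60.0
```

Not yet pressing; lower in small steps.

Emit:
{"op": "step_arm", "data": {"steps": [{"x":0,"y":0,"z":0.001,"rx":0,"ry":0,"rz":0,"claw":-1},{"x":0,"y":0,"z":0.002,"rx":0,"ry":0,"rz":0,"claw":-1},{"x":0,"y":0,"z":0.002,"rx":0,"ry":0,"rz":0,"claw":-1},{"x":0,"y":0,"z":0.002,"rx":0,"ry":0,"rz":0,"claw":-1}]}}

```text
time: 15.83
tool_pos: [0.4278, 0.0247, 0.0491]
tool_rot: [3.14, -0.001, 1.611]
contact_force: [-2.4, -0.1, 11.7]
opening: 0.0136
grip_force: 60.0
```

Emit:
{"op": "step_arm", "data": {"steps": [{"x":0,"y":0,"z":-0.001,"rx":0,"ry":0,"rz":0,"claw":-1},{"x":0,"y":0,"z":-0.001,"rx":0,"ry":0,"rz":0,"claw":-0.6},{"x":0,"y":0,"z":-0.001,"rx":0,"ry":0,"rz":0,"claw":-0.4},{"x":0,"y":0,"z":-0.001,"rx":0,"ry":0,"rz":0,"claw":-0.1},{"x":0,"y":0,"z":-0.001,"rx":0,"ry":0,"rz":0,"claw":-0.1},{"x":0,"y":0,"z":-0.001,"rx":0,"ry":0,"rz":0,"claw":-0.1},{"x":0,"y":0,"z":-0.001,"rx":0,"ry":0,"rz":0,"claw":-0.1},{"x":0,"y":0,"z":-0.001,"rx":0,"ry":0,"rz":0,"claw":-0.1}]}}

```text
time: 16.5
tool_pos: [0.4272, 0.0248, 0.0484]
tool_rot: [-3.142, -0.002, 1.611]
contact_force: [-0.3, -0.9, -0.3]
opening: 0.0411
grip_force: 0.0
```

Emit:
{"op": "step_arm", "data": {"steps": [{"x":0,"y":0,"z":-0.03,"rx":0,"ry":0,"rz":0,"claw":-0.1},{"x":0,"y":0,"z":-0.06,"rx":0,"ry":0,"rz":0,"claw":-0.1},{"x":0,"y":0,"z":-0.1,"rx":0,"ry":0,"rz":0,"claw":-0.1},{"x":-0.04,"y":0,"z":-0.14,"rx":0,"ry":0,"rz":0,"claw":-0.1},{"x":-0.09,"y":0,"z":-0.17,"rx":0,"ry":0,"rz":0,"claw":-0.1},{"x":-0.14,"y":0,"z":-0.2,"rx":0,"ry":0,"rz":0,"claw":-0.1},{"x":-0.19,"y":0,"z":-0.2,"rx":0,"ry":0,"rz":0,"claw":-0.1},{"x":-0.24,"y":0,"z":-0.2,"rx":0,"ry":0,"rz":0,"claw":-0.1},{"x":-0.29,"y":0,"z":-0.2,"rx":0,"ry":0,"rz":0,"claw":-0.1},{"x":-0.3,"y":0,"z":-0.2,"rx":0,"ry":0,"rz":0,"claw":-0.1},{"x":-0.3,"y":0,"z":-0.2,"rx":0,"ry":0,"rz":0,"claw":-0.1}]}}

```text
time: 17.42
tool_pos: [0.436, -0.2025, 0.1977]
tool_rot: [-3.141, -0.002, 1.607]
contact_force: [0.1, 0.1, -0.3]
opening: 0.0411
grip_force: 0.0
```

Run:
```python
from h import *
np.set_printoptions(precision=4,suppress=True)
im,d=read_camera("top");W=cloud("top",d)
cv2.imwrite("pics/t8.png",cv2.resize(im[140:270,130:370],(800,433)))
X,Y,Z=W[...,0],W[...,1],W[...,2]
m=(d>0)&(X>.36)&(X<.49)&(Y>0)&(Y<.15)&(Z>.034)&(Z<.05)
print("rim",m.sum(),cv2.minAreaRect((W[m][:,:2]*1000).astype(np.float32)))
A=np.c_[W[m][:,:2],np.ones(m.sum())];print("slope",np.linalg.lstsq(A,W[m][:,2],rcond=None)[0],Z[m].mean())
for q in("pan_mid","vial_a"):print(q,[(round(r["conf"],2),W[int(r["pixel"][0]),int(r["pixel"][1])]) for r in nets.landmark_of("top",q)[:2]])
print(robot.observe()["time"],robot.observe()["contact_force"],robot.observe()["opening"])
```

```text
rim 182 ((427.5081787109375, 69.56945037841797), (57.37965393066406, 122.24364471435547), 2.729623556137085)
slope [-0.0063  0.0006  0.0446] 0.04193498673923153
pan_mid [(0.56, array([0.4323, 0.0761, 0.0105])), (0.32, array([0.2915, 0.3039, 0.0793]))]
vial_a []
17.5667 [-0.8956 -0.3192  0.2935] 0.04158609977094944
```

View pics/t8.png

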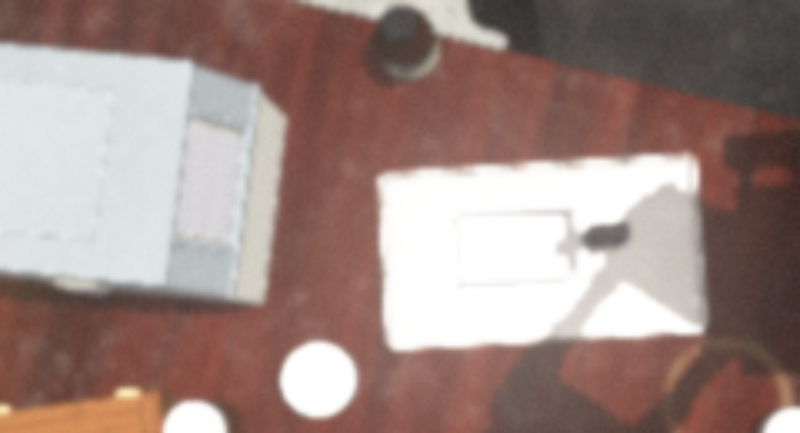

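The empty pan stands flat in the middle of the tray (crop pixel 515,250), the flap is shut at (212,180), and the bystanders are in place. I'll hand it in.

```bash
python3 -c "
from cell import robot
print(robot.hand_in())"
```

```text
the job is handed in; nothing more can be done
None
```

I handed the job in at about 17.6 s, with no verdict returned: the last top picture shows the empty pan flat in the tray, the flap shut and the bottle and jars unmoved; the vials left the pan at the bin, though no camera sees inside it.

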